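# Feel for the release notch of the instrument case

### The arm

A 7-joint arm with a two-finger parallel gripper is mounted at the origin on the work surface. World frame = base frame: x ahead of the robot, y to its left, z up, the work surface at z = 0. Lengths are in mm, angles in rad, forces in N, time in s.
With the tool pointing down it reaches from about 400 to 900 mm from the base axis. Payload 5.5 kg.
Tool frame: the origin (TCP) lies at the very end of the fingers, on their centre line; the grasp point (between the pads) lies 19 mm behind it; z points along the fingers, y is the line along which they close (so a half turn about z gives the same grasp; the last joint's range is limited). The gripper opens to 92 mm and grips with 3 to 60 N. Pads are 19 mm wide; open, the fingers measure 130 mm over their backs; the gripper's body (75 mm by 190 mm) begins 47 mm behind the grasp point.
Start: joints at [-1.053, 0.501, -0.427, 1.55, 0.221, 1.138, -0.21], TCP at [163.795, 629.024, 226.729] pointing down, gripper open.
Joint ranges: [-2.88, 2.88], [-0.31, 2.03], [-1.54, 1.56], [0.2, 2.42], [-1.41, 4.55], [0.19, 2.02], [-2.57, 2.57]. Speed limits (rad/s): [2.57, 2.57, 3.14, 3.14, 3.14, 3.14, 3.14].

### API

Orientations are given as a unit quaternion [w, x, y, z].
In Python, from bench import read_state, optics, arm gives the robot as it stands. The module is installed in compiled form; this text tells all that it offers.
- The arm moves only by the tool step_arm, never from a script. Its argument "steps" is a list that holds one entry, the list of rows, each a list of 7 numbers: the turn, a rotation vector about the tool's x, y, z in units of 6 degrees (1.0 is 6 degrees), then the shift along the tool's x, y, z in units of 40 mm (1.0 is 40 mm), then the opening, from -1 (shut) to 1 (fully open). In form: [[[rx, ry, rz, dx, dy, dz, claw], ...]]. A call has 1 to 12 rows; each row shifts and turns the commanded pose from where the row before left it, along the tool's axes as they then stand; what a row does not reach is not made up. A row lasts 1/10 s, in which the tool goes at most 50 mm and 8.59 degrees, less where a joint would pass 70% of its speed; a pose out of reach is approached as far as the arm can. A call is refused whole if a number of a shift passes 1 or a number of a turn 1, either way. A call with a gripper value outside its range is refused whole. The fingers move at their own pace and stop on an object; "grip_force" is the grip in N (left out, the last holds). Time passes only in rows, so rows that do not move let the fingers close. It gives the time, the measured TCP pose, the force, the opening and the grip force at its end, in the units of the state.
- read_state(): the state, without advancing time (a new reading comes with each control period).
- optics.camera(name): name is "scene" or "top" or "wrist"; returns the picture (480x640x3 uint8, red, green, blue); there is no depth.
- optics.calibration(name): a dict with "fx", "fy", "cx", "cy" (pixels), "R" (3x3) and "t" (3): a world point X has camera coordinates R X + t. Camera axes: x right, y down, z forward; pixel columns grow to the right and rows downward; lengths in mm; the calibration is good to about 2 mm. A picture is of the moment at which its call begins: read the wrist's pose just before it. calibration takes no time and is no camera call; for the wrist camera it gives the pose at the moment of the call.
- arm.sign_off(): hands the job in; it is judged then, once.
The state is a dict: "time": time; "joints": joint angles; "joint_velocities": joint speeds; "joint_torque": joint torques, N m; "position": TCP position; "orientation": TCP orientation; "ft_force": force on the tool from outside, world axes, zero at the start; "wrist_torque": the same for the moment, N m; "finger_gap": finger opening in mm; "grasp_force": force on a finger pad.
Only numpy, scipy, OpenCV 4.12 (cv2) and the standard library are available. Lean on these libraries where they do the work, as an engineer would, in place of code of your own. Each camera call takes 0.05 s, during which the arm holds its last target. There are 200 camera calls.

### The job

Open the instrument case by its hidden release: put a fingertip down lightly on the left end of the grey rail along the case's front edge, run it along the rail to the right until it finds the notch, and gently press the catch inside the notch all the way down, so that the lid pops up. Do not grasp or pry anything, leave every other thing on the bench where it stands, and finish with the hand clear of the case.

Things in the scene. Friction and masses are not known exactly. Their poses are not given: they have to be found in the camera images.
- case: fixed aluminium instrument case, 230 mm deep (its x; front faces -x, to the robot), 380 mm wide (its y; +y is its left end seen from the robot), 72 mm high; origin on its underside, 130 mm behind the front face, midway along y; z up. Along its whole front top edge runs a straight flat grey rail: 50 mm wide (case x -130 to -80 mm), top at z 72 mm, front side free, 8 mm gap to the lid behind
- rail_left (a point): centre of the top face of the rail's left (+y) end piece, 70 mm long, without notch; the sweep starts on it. It lies at case x -105, y 155, z 72 mm. Between the two end pieces the rail has five 48 mm segments that look alike, but one, in any of the five places, has the release notch
- rail_right (a point): the same for the right (-y) end piece, at case x -105, y -155, z 72 mm, also without notch. The notch lies on the straight line from rail_left to rail_right: a gap 34 mm long along the rail, centred in its 48 mm segment and open right across the rail
- catch (a joint): press depth (m, along -z) of the catch, a flat plate of the same grey plastic 32 mm long (along the rail) and 46 mm wide in the bottom of the notch, its top 9 mm below the rail top: 0 untouched, 0.007 fully down at its hard stop (then 16 mm below the rail top). Moving it takes about 4 to 6 N and it stays where it is left
- lid (a joint): opening angle of the lid, rad: 0 shut, 0.175 popped open; linked to the catch, it rises as the catch goes down (25 rad per m) and stays up by itself
- lid_front (a point): middle of the lid's front edge, on its upper face, 66 mm above the bench when shut (6 mm below the rail top). The lid is an aluminium sheet 172 mm deep, 380 mm wide, 6 mm thick, hinged along the back of the case; its front edge rises 30 mm, just behind the rail, as it pops open
- eyepiece: metal microscope eyepiece standing upright, 34 mm diameter, 52 mm tall, a few cm in front of the case, on the left; bystander; origin at the centre of its underside
- oil: amber immersion-oil bottle, 28 mm diameter, 58 mm tall, a few cm in front of the case, on the right; bystander; origin at the centre of its underside
- remote: white remote control lying flat, 140 x 44 x 18 mm, to the right of the case; bystander; origin at the centre of its underside
- mouse: round white computer mouse, 64 mm diameter, 33 mm tall, to the right of the case; bystander; origin at the centre of its underside
- slidebox: white box for microscope slides, 85 x 60 x 30 mm, to the left of the case; bystander; origin at the centre of its underside
- dish: shallow glass dish, 60 mm diameter, 14 mm tall, to the left of the case; bystander; origin at the centre of its underside
- pen: black pen lying flat, 132 x 10 x 12 mm, on the table left of the case's front; bystander; origin at the centre of its underside

How it is judged (in metres and radians):
On the way, in this order (a step that is already met when the one before it is completed fails the run):
1. a fingertip touches the rail on its left end piece (contact force between the fingers and anything else above 0.3 N and y of the grasp point in the frame of case above 0.13 m and x of the grasp point in the frame of case between -0.145 and -0.065 m and z of the grasp point in the frame of case between 0.06 and 0.13 m), for 0.05 s.
2. the fingertip, touching, has moved along the rail to the right, off the middle of the end piece (contact force between the fingers and anything else above 0.3 N and y of the grasp point in the frame of case below 0.125 m and x of the grasp point in the frame of case between -0.145 and -0.065 m and z of the grasp point in the frame of case between 0.06 and 0.13 m).
3. the finger presses the catch all the way down inside the notch (contact force between the fingers and anything else above 0.3 N and value of joint catch above 0.0058 m and x of the grasp point in the frame of case between -0.145 and -0.065 m and z of the grasp point in the frame of case between 0.06 and 0.13 m), for 0.1 s.
At the end, for the whole second after the job is handed in: The catch is down by at least 5.5 of its 7 mm and stays there, the lid stands popped up by more than 0.13 rad and at rest, and every bystander is within 20 mm of where it stood (value of joint catch above 0.0055 m and value of joint lid above 0.13 rad and velocity of joint lid below 0.05 rad/s and contact force between the fingers and anything else below 0.1 N and not (distance of eyepiece from where it was at the start of the episode above 0.02 m) and not (distance of oil from where it was at the start of the episode above 0.02 m) and not (distance of remote from where it was at the start of the episode above 0.02 m) and not (distance of mouse from where it was at the start of the episode above 0.02 m) and not (distance of slidebox from where it was at the start of the episode above 0.02 m) and not (distance of dish from where it was at the start of the episode above 0.02 m) and not (distance of pen from where it was at the start of the episode above 0.02 m)); the robot touches nothing.
It fails at once if a bystander is moved or lifted by more than 20 mm (distance of any of eyepiece, oil, remote, mouse, slidebox, dish, pen from where it was at the start of the episode above 0.02 m).
It fails at once if the lid is pried or pushed by the hand (more than 5 N on the lid) (contact force between the arm and lid above 5 N).
It fails at once if the hand bears on anything with more than 40 N (contact force between the fingers and anything else above 40 N).
It also fails if it takes over 67 s, if anything falls off the work surface, if the arm or the gripper's body presses on something with over 40 N, if the wrist force passes 120 N, or if a joint passes its speed limit or range.

## Working session

There is one attempt and no reset: what is moved stays moved. The work goes in short steps, Python scripts to look and compute and a tool call to move; the robot and the scene stay as the last step left them, time stands still between calls to the robot, and variables do not carry over. Pictures are saved under pics/ and viewed, at most 10 in all, crops included, and the job is handed in when it is done.

Besides the shell and the picture viewer there is one more tool, called after "Emit:" as a command line: name --argument value ..., lists and objects as JSON in quotes. step_arm: Moves the arm, as the interface text tells. Its arguments: {"type":"object","properties":{"steps":{"type":"array","items":{"type":"array","items":{"type":"array","items":{"type":"number"}}}},"grip_force":{"type":"number"}},"required":["steps"]}

```bash
mkdir -p pics; python3 - <<'E'
from bench import read_state, optics
import cv2
s=read_state();print(s)
for n in ("scene","top"):
    cv2.imwrite(f"pics/{n}0.png",optics.camera(n)[:,:,::-1]); print(n,optics.calibration(n))
E
```

```text
{'time': 0.0, 'joints': array([-1.05276619,  0.50190982, -0.42678947,  1.551431  ,  0.22080495,
        1.13831084, -0.21029312]), 'joint_velocities': array([ 0.00091414, -0.00122938, -0.00050717, -0.00086218,  0.00052881,
        0.00110702,  0.00048758]), 'joint_torque': array([ 3.09624529e-04, -5.66595876e+01, -5.81623524e+00, -2.79121703e+01,
       -6.86588581e-02,  3.10341083e-02,  1.96289070e-04]), 'position': array([163.71991899, 628.31711188, 225.64726181]), 'orientation': array([-1.65104545e-04,  1.27041500e-01,  9.91896899e-01, -9.86202963e-04]), 'ft_force': array([ 0.79340733,  0.54866908, -0.50443373]), 'wrist_torque': array([ 0.01413501, -0.07125485, -0.02219649]), 'grasp_force': 0.0, 'finger_gap': 91.65607720744742}
scene {'fx': 488.7092353355201, 'fy': 488.7092353355201, 'cx': 319.1683014075393, 'cy': 245.3829557498335, 'R': array([[-0.73463988,  0.67839792,  0.00897319],
       [ 0.47165788,  0.52017799, -0.71200682],
       [-0.4876916 , -0.51883632, -0.70211522]]), 't': array([ 404.1193167 , -207.83129678, 1347.46441535])}
top {'fx': 443.65452355986054, 'fy': 443.65452355986054, 'cx': 311.17553022018427, 'cy': 242.87612949040565, 'R': array([[ 0.02793131, -0.9995932 ,  0.00576935],
       [-0.99266587, -0.02841593, -0.11750322],
       [ 0.11761936, -0.00244502, -0.99305574]]), 't': array([ -30.5767129 ,  560.35800235, 1154.10648094])}
```

View pics/top0.png

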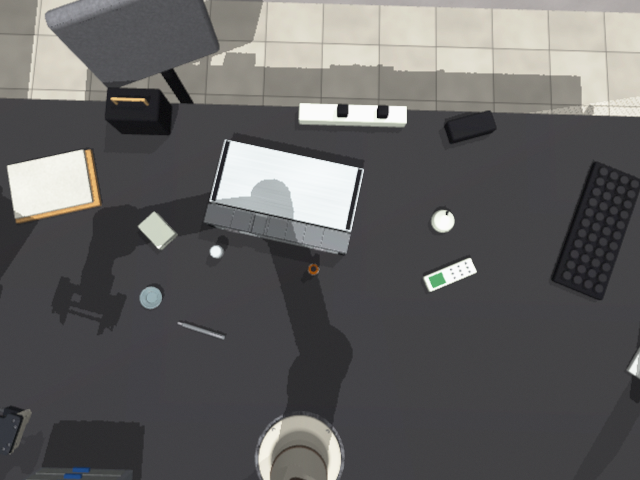

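View pics/scene0.png

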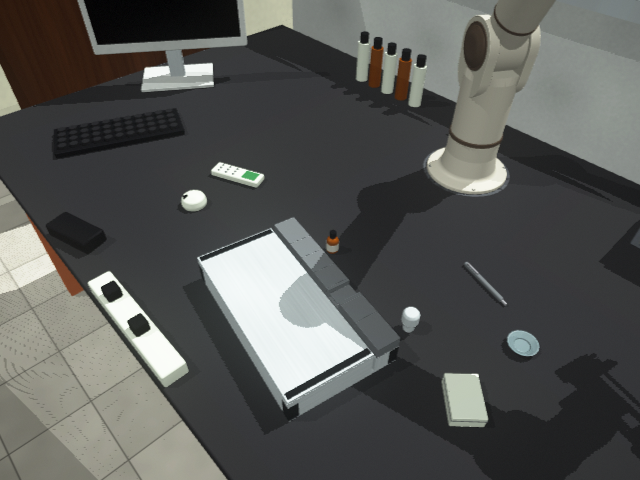

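The top view shows the case tilted, its rail running from about (208,215) to (350,240). The eyepiece is at (217,252) and the oil at (314,269). Next I'll enlarge the rail in both views.

```bash
python3 - <<'E'
import cv2
a=cv2.imread("pics/top0.png")[190:280,195:365]; b=cv2.imread("pics/scene0.png")[210:370,260:420]
f=lambda im,k: cv2.convertScaleAbs(cv2.resize(im,None,fx=k,fy=k,interpolation=cv2.INTER_CUBIC),alpha=1.6,beta=0)
cv2.imwrite("pics/topc.png",f(a,4.7)); cv2.imwrite("pics/scenec.png",f(b,3.7))
E
```

```text
(no output)
```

View pics/topc.png

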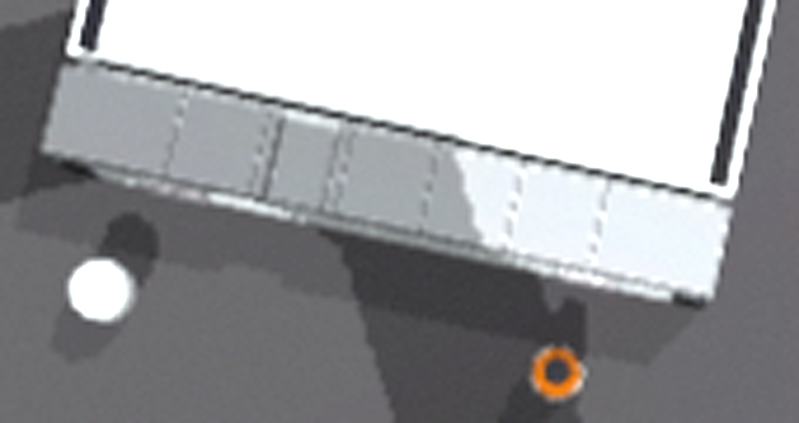

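View pics/scenec.png

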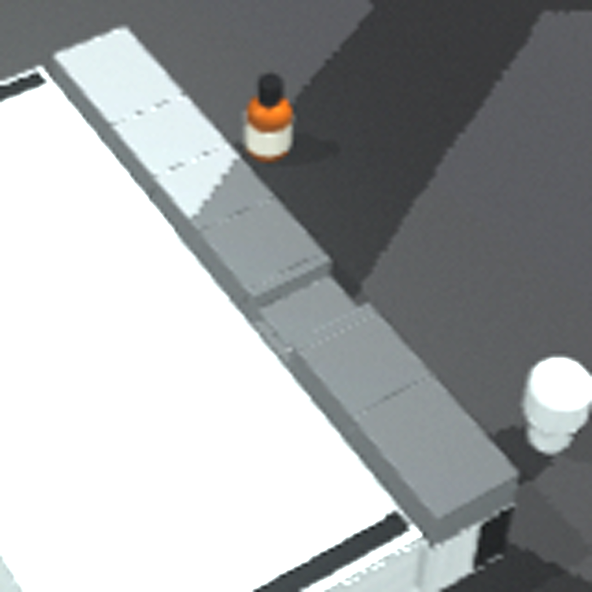

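The scene crop clearly shows the notch in the second segment from the left, centred at case y = +48. Next I'll fit the case pose to the rail corners in both views.

```bash
cat > h.py <<'E'
import numpy as np
from scipy.spatial.transform import Rotation as R
from bench import read_state, optics
def proj(n,X):
    c=optics.calibration(n); p=np.asarray(X)@c["R"].T+c["t"]
    return np.c_[c["fx"]*p[:,0]/p[:,2]+c["cx"], c["fy"]*p[:,1]/p[:,2]+c["cy"]]
def case2w(P,pose):
    P=np.atleast_2d(np.asarray(P,float)); x,y,th=pose
    return R.from_euler('z',th).apply(P)+[x,y,0]
def delta(target,yaw,pose):
    "tool-frame shift in 40 mm units to target (world), and turn in 6 deg units to tool y along world angle yaw"
    s=read_state(); q=s["orientation"]; r=R.from_quat([q[1],q[2],q[3],q[0]])
    c,si=np.cos(yaw),np.sin(yaw)
    T=R.from_matrix(np.array([[-si,c,0],[c,si,0],[0,0,-1]]).T if 0 else np.column_stack([np.cross([c,si,0],[0,0,-1]),[c,si,0],[0,0,-1]]))
    return s,r.inv().apply(target-s["position"])/40,np.degrees((r.inv()*T).as_rotvec())/6
E
python3 - <<'E'
from h import *
from scipy.optimize import least_squares
C=np.array([[-80,190,72],[-130,190,72],[-130,-190,72],[-80,-190,72.]])
uv={"top":np.array([[68,60],[43,150],[711,297],[731,203]])/4.7+[195,190],"scene":np.array([[435,518],[517,475],[125,28],[55,55]])/3.7+[260,210]}
f=lambda p,ns=("top","scene"): np.concatenate([(proj(n,case2w(C,p))-uv[n]).ravel() for n in ns])
for ns in (("top",),("scene",),("top","scene")):
    s=least_squares(f,[560,80,-.2],x_scale=[1,1,.01],args=(ns,)); print(ns,s.x,np.round(s.fun,1))
p=s.x; np.save("pose.npy",p)
print(case2w([[-107,155,72],[-107,48,56],[-107,-155,72]],p))
for yaw in (p[2],p[2]+np.pi):
    print(delta(case2w([-107,150,100],p)[0],yaw,p)[1:])
E
```

```text
('top',) [ 6.96748813e+02  5.45907608e+01 -1.88080947e-01] [-0.9  0.2 -0.2 -0.5  0.7 -0.5  0.4  0.8]
('scene',) [ 6.93925375e+02  5.59192478e+01 -1.92431122e-01] [-0.1  0.8  0.5 -0.2  0.2 -0.8 -0.7 -0.4]
('top', 'scene') [ 6.95084246e+02  5.55968908e+01 -1.89960621e-01] [-1.3  0.7 -0.7 -0.   0.2  0.2 -0.1  1.5 -0.6  0.9  0.  -0.2 -0.5 -0.7
 -1.4 -0.2]
[[619.27613187 228.01246392  72.        ]
 [599.07236788 122.93721507  56.        ]
 [560.74186238 -76.41115425  72.        ]]
(array([-13.55167464,  -6.93454696,   3.15562605]), array([-1.39976370e-02,  1.23429417e-02,  1.43805331e+01]))
(array([-13.55167464,  -6.93454696,   3.15562605]), array([-1.25636897e-02, -1.42479784e-02, -1.56194583e+01]))
```

Emit:
step_arm --steps '[[[0,0,0,-0.8,-0.4,0,-1],[0,0,0,-1,-0.5,0,-1],[0,0,0,-1,-0.5,0,-1],[0,0,0,-1,-0.5,0,-1],[0,0,0,-1,-0.5,0,-1],[0,0,0,-1,-0.5,0,-1],[0,0,0,-1,-0.5,0,-1],[0,0,0,-1,-0.5,0,-1],[0,0,0,-1,-0.5,0,-1],[0,0,0,-1,-0.5,0,-1],[0,0,0,-1,-0.5,0,-1],[0,0,0,-1,-0.5,0,-1]]]' --grip_force 20

```text
time: 1.3
position: [562.0, 280.2, 226.3]
orientation: [-0.0, 0.127, 0.992, -0.0]
ft_force: [1.0, 0.7, -0.0]
finger_gap: 1.9
grasp_force: 0.0
```

Emit:
step_arm --steps '[[[0,0,1,0,0,0,-1],[0,0,1,0,0,0,-1],[0,0,1,0,0,0,-1],[0,0,1,0,0,0,-1],[0,0,1,0,0,0,-1],[0,0,1,0,0,0,-1],[0,0,1,0,0,0,-1],[0,0,1,0,0,0,-1],[0,0,1,0,0,0,-1],[0,0,1,0,0,0,-1],[0,0,1,0,0,0,-1],[0,0,1,0,0,0,-1]]]'

```text
time: 2.5
position: [560.7, 281.5, 226.1]
orientation: [-0.0, 0.687, 0.726, -0.001]
ft_force: [-0.5, 0.2, -0.6]
finger_gap: 0.5
grasp_force: 0.0
```

```bash
cat > d.py <<'E'
from h import *
import sys
np.set_printoptions(precision=3,suppress=True)
p=np.load("pose.npy"); t=[float(a) for a in sys.argv[1:4]]
s,d,r=delta(case2w(t,p)[0],p[2],p)
print("t",s["time"],"pos",s["position"],"case",R.from_euler('z',-p[2]).apply(s["position"]-[p[0],p[1],0]),"F",s["ft_force"],"gap",s["finger_gap"]);print("shift",d,"turn",r,"q",s["joints"])
E
python3 d.py -107 150 100
```

```text
t 2.5 pos [560.689 281.52  226.105] case [-174.636  196.482  226.105] F [-0.539  0.224 -0.563] gap 0.48806422190782345
shift [-1.536  1.362  3.152] turn [-0.01   0.005  2.34 ] q [-0.491  0.428 -0.023  1.622  0.011  1.093 -0.462]
```

Emit:
step_arm --steps '[[[0,0,0.8,0,0,0,-1],[0,0,0.8,0,0,0,-1],[0,0,0.74,0,0,0,-1],[0,0,0,-0.58,0.85,0,-1],[0,0,0,-0.58,0.84,0,-1],[0,0,0,0,0,0.8,-1],[0,0,0,0,0,0.8,-1],[0,0,0,0,0,0.8,-1],[0,0,0,0,0,0.6,-1],[0,0,0,0,0,0,-1],[0,0,0,0,0,0,-1]]]'

```text
time: 3.6
position: [618.7, 223.5, 106.5]
orientation: [-0.0, 0.77, 0.639, -0.001]
ft_force: [1.1, -0.1, 0.1]
finger_gap: 0.0
grasp_force: 0.0
```

```bash
python3 d.py -107 150 76; python3 -c "
from h import *
import cv2
b=optics.camera('scene')[:,:,::-1][150:400,200:480]; cv2.imwrite('pics/s1.png',cv2.resize(b,None,fx=2.3,fy=2.3,interpolation=2))"
```

```text
t 3.6 pos [618.667 223.493 106.458] case [-106.745  150.447  106.458] F [ 1.088 -0.081  0.111] gap 0.026495899686341293
shift [-0.011 -0.006  0.761] turn [-0.011  0.007  0.041] q [-0.417  0.607  0.041  1.634 -0.03   0.903 -0.55 ]
```

View pics/s1.png

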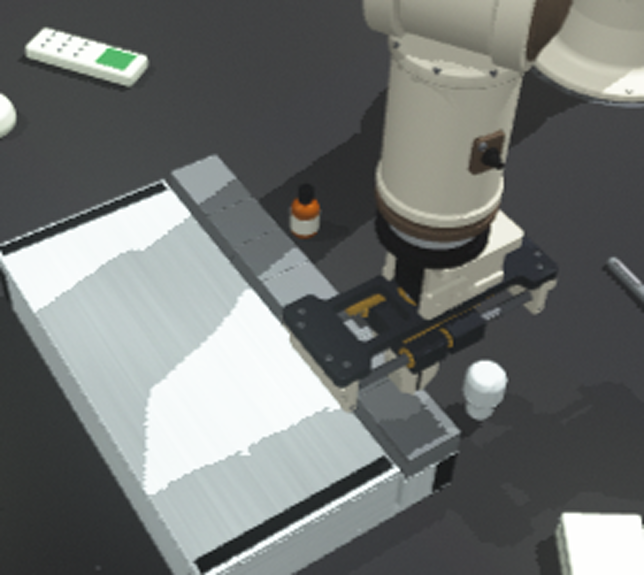

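The closed hand hangs over the rail's left end piece, clear of the eyepiece at (485,385). I'll lower it in small steps.

Emit:
step_arm --steps '[[[0,0,0,0,0,0.4,-1],[0,0,0,0,0,0.3,-1],[0,0,0,0,0,0.05,-1],[0,0,0,0,0,0,-1],[0,0,0,0,0,0,-1]]]'

```text
time: 4.15
position: [619.2, 223.7, 76.9]
orientation: [0.0, 0.77, 0.639, 0.0]
ft_force: [-0.4, 0.6, 0.3]
finger_gap: 0.4
grasp_force: 0.0
```

Emit:
step_arm --steps '[[[0,0,0,0,0,0.03,-1],[0,0,0,0,0,0.03,-1],[0,0,0,0,0,0,-1],[0,0,0,0,0,0,-1]]]'

```text
time: 4.55
position: [619.0, 223.6, 74.4]
orientation: [-0.0, 0.77, 0.639, 0.0]
ft_force: [-0.5, -0.7, -1.0]
finger_gap: 0.8
grasp_force: 0.0
```

Emit:
step_arm --steps '[[[0,0,0,0,0,0.03,-1],[0,0,0,0,0,0.02,-1],[0,0,0,0,0,0,-1],[0,0,0,0,0,0,-1]]]'

```text
time: 4.95
position: [619.1, 223.6, 72.5]
orientation: [0.0, 0.77, 0.639, 0.0]
ft_force: [0.6, -0.1, 1.7]
finger_gap: 0.4
grasp_force: 0.8
```

Emit:
step_arm --steps '[[[0,0,0,0,0,0.015,-1],[0,0,0,0,0,0,-1],[0,0,0,0,0,0,-1]]]'

```text
time: 5.25
position: [619.0, 223.6, 72.4]
orientation: [-0.0, 0.77, 0.638, 0.0]
ft_force: [-2.3, -0.7, 6.2]
finger_gap: 0.2
grasp_force: 2.7
```

Emit:
step_arm --steps '[[[0,0,0,0,0,0,-1],[0,0,0,0,0,0,-1]]]'

```text
time: 5.45
position: [619.0, 223.6, 72.4]
orientation: [-0.0, 0.77, 0.639, 0.0]
ft_force: [-2.9, -1.2, 6.1]
finger_gap: 0.5
grasp_force: 2.7
```

Contact is light, about 6 N. Now I'll sweep right.

Emit:
step_arm --steps '[[[0,0,0,-0.1,0,0,-1],[0,0,0,-0.15,0,0,-1],[0,0,0,-0.15,0,0,-1],[0,0,0,-0.15,0,0,-1],[0,0,0,-0.15,0,0,-1],[0,0,0,-0.15,0,0,-1],[0,0,0,0,0,0,-1]]]'

```text
time: 6.15
position: [613.1, 189.2, 72.4]
orientation: [0.0, 0.77, 0.638, 0.0]
ft_force: [-0.2, 1.2, 6.7]
finger_gap: 0.2
grasp_force: 3.3
```

```bash
python3 d.py -107 48 72
```

```text
t 6.15 pos [613.116 189.18   72.372] case [-105.717  115.703   72.372] F [-0.162  1.225  6.677] gap 0.1942654396202022
shift [-1.692 -0.037  0.009] turn [ 0.009 -0.004  0.03 ] q [-0.37   0.625  0.04   1.696 -0.032  0.82  -0.503]
```

Emit:
step_arm --steps '[[[0,0,0,-0.15,-0.005,0,-1],[0,0,0,-0.15,-0.005,0,-1],[0,0,0,-0.15,-0.005,0,-1],[0,0,0,-0.15,-0.005,0,-1],[0,0,0,-0.15,-0.005,0,-1],[0,0,0,-0.15,-0.005,0,-1],[0,0,0,-0.15,-0.005,0,-1],[0,0,0,-0.15,-0.005,0,-1],[0,0,0,0,0,0,-1],[0,0,0,0,0,0,-1]]]'

```text
time: 7.15
position: [602.6, 142.3, 72.3]
orientation: [0.0, 0.77, 0.638, 0.0]
ft_force: [-0.2, 1.2, 7.7]
finger_gap: 0.5
grasp_force: 3.5
```

Emit:
step_arm --steps '[[[0,0,0,-0.1,0,0,-1],[0,0,0,0,0,0,-1]]]'

```text
time: 7.35
position: [601.9, 139.1, 72.3]
orientation: [0.0, 0.77, 0.638, 0.001]
ft_force: [0.7, 2.7, 6.2]
finger_gap: 0.7
grasp_force: 3.0
```

Emit:
step_arm --steps '[[[0,0,0,-0.1,0,0,-1],[0,0,0,0,0,0,-1]]]'

```text
time: 7.55
position: [601.1, 135.1, 72.3]
orientation: [0.0, 0.77, 0.638, 0.001]
ft_force: [0.5, 2.4, 5.0]
finger_gap: 0.5
grasp_force: 2.9
```

Emit:
step_arm --steps '[[[0,0,0,-0.1,0,0,-1],[0,0,0,0,0,0,-1]]]'

```text
time: 7.75
position: [599.8, 130.0, 71.6]
orientation: [0.0, 0.77, 0.638, -0.0]
ft_force: [0.7, 2.5, 2.5]
finger_gap: 0.5
grasp_force: 1.3
```

```bash
python3 d.py -107 48 72
```

```text
t 7.75 pos [599.827 130.022  71.617] case [-107.597   55.1     71.617] F [0.682 2.478 2.456] gap 0.49281147817205123
shift [-0.178  0.014 -0.009] turn [-0.002  0.009  0.031] q [-0.29   0.587  0.043  1.769 -0.033  0.787 -0.418]
```

The contact force falls just where the notch edge was expected. I'll centre the fingertip in the notch and lower it.

Emit:
step_arm --steps '[[[0,0,0,-0.1,0,0,-1],[0,0,0,-0.08,0.01,0,-1],[0,0,0,0,0,0,-1],[0,0,0,0,0,0,-1]]]'

```text
time: 8.15
position: [598.6, 123.5, 71.2]
orientation: [-0.0, 0.77, 0.638, -0.001]
ft_force: [0.2, 0.2, -0.1]
finger_gap: 0.3
grasp_force: 0.0
```

Emit:
step_arm --steps '[[[0,0,0,0,0,0.06,-1],[0,0,0,0,0,0.06,-1],[0,0,0,0,0,0.03,-1],[0,0,0,0,0,0,-1]]]'

```text
time: 8.55
position: [598.8, 124.5, 65.3]
orientation: [-0.0, 0.77, 0.639, -0.0]
ft_force: [-0.3, -0.2, 0.5]
finger_gap: 0.5
grasp_force: 0.0
```

```bash
python3 d.py -107 48 63
```

```text
t 8.55 pos [598.753 124.48   65.283] case [-107.605   49.454   65.283] F [-0.339 -0.175  0.468] gap 0.5223033375127661
shift [-0.036  0.015  0.057] turn [-0.007  0.002  0.044] q [-0.281  0.593  0.042  1.777 -0.034  0.773 -0.407]
```

Emit:
step_arm --steps '[[[0,0,0,-0.03,0,0.04,-1],[0,0,0,0,0,0.04,-1],[0,0,0,0,0,0.02,-1],[0,0,0,0,0,0,-1]]]'

```text
time: 8.95
position: [599.0, 123.0, 61.9]
orientation: [0.0, 0.77, 0.638, 0.0]
ft_force: [-1.0, -0.9, 3.0]
finger_gap: 0.3
grasp_force: 1.3
```

Emit:
step_arm --steps '[[[0,0,0,0,0,0.03,-1],[0,0,0,0,0,0.03,-1],[0,0,0,0,0,0,-1]]]'

```text
time: 9.25
position: [599.0, 123.1, 59.2]
orientation: [0.0, 0.77, 0.638, 0.0]
ft_force: [-0.0, 0.3, 2.5]
finger_gap: 0.3
grasp_force: 1.4
```

Emit:
step_arm --steps '[[[0,0,0,0,0,0.025,-1],[0,0,0,0,0,0.025,-1],[0,0,0,0,0,0,-1]]]'

```text
time: 9.55
position: [599.0, 123.1, 57.1]
orientation: [0.0, 0.77, 0.638, 0.0]
ft_force: [-0.2, -0.9, 2.7]
finger_gap: 0.5
grasp_force: 1.2
```

Emit:
step_arm --steps '[[[0,0,0,0,0,0.02,-1],[0,0,0,0,0,0,-1]]]'

```text
time: 9.75
position: [599.0, 123.1, 56.4]
orientation: [0.0, 0.77, 0.638, 0.0]
ft_force: [-0.9, -0.9, 1.7]
finger_gap: -0.2
grasp_force: 1.4
```

Emit:
step_arm --steps '[[[0,0,0,0,0,0.015,-1],[0,0,0,0,0,0,-1],[0,0,0,0,0,0,-1]]]'

```text
time: 10.05
position: [599.0, 123.1, 56.3]
orientation: [0.0, 0.77, 0.638, 0.0]
ft_force: [-1.8, -1.6, 5.3]
finger_gap: 0.4
grasp_force: 3.2
```

Emit:
step_arm --steps '[[[0,0,0,0,0,0.01,-1],[0,0,0,0,0,0,-1],[0,0,0,0,0,0,-1]]]'

```text
time: 10.35
position: [599.0, 123.1, 56.3]
orientation: [0.0, 0.77, 0.638, 0.0]
ft_force: [-2.4, -1.4, 8.6]
finger_gap: 0.4
grasp_force: 4.6
```

Emit:
step_arm --steps '[[[0,0,0,0,0,-0.2,-1],[0,0,0,0,0,-0.4,-1],[0,0,0,0,0,-0.8,-1],[0,0,0,0,0,-1,-1],[0,0,0,0,0,-1,-1],[0,0,0,0,-1,0,-1],[0,0,0,0,-1,0,-1],[0,0,0,0,-1,0,-1],[0,0,0,0,-0.5,0,-1],[0,0,0,0,0,0,-1],[0,0,0,0,0,0,-1]]]'

```text
time: 11.45
position: [462.0, 149.4, 192.6]
orientation: [0.0, 0.769, 0.639, 0.001]
ft_force: [-0.2, -0.3, -0.5]
finger_gap: 0.5
grasp_force: 0.0
```

```bash
python3 d.py -107 48 63; python3 -c "
from h import *
import cv2
b=optics.camera('scene')[:,:,::-1][150:400,200:480]; cv2.imwrite('pics/s2.png',cv2.resize(b,None,fx=2.3,fy=2.3,interpolation=2))"
```

```text
t 11.45 pos [462.045 149.406 192.601] case [-246.561   48.119  192.601] F [-0.152 -0.266 -0.512] gap 0.4850418178837361
shift [-0.024  3.483  3.247] turn [ 0.019 -0.011  0.048] q [-0.385  0.216  0.019  2.003 -0.005  0.92  -0.548]
```

View pics/s2.png

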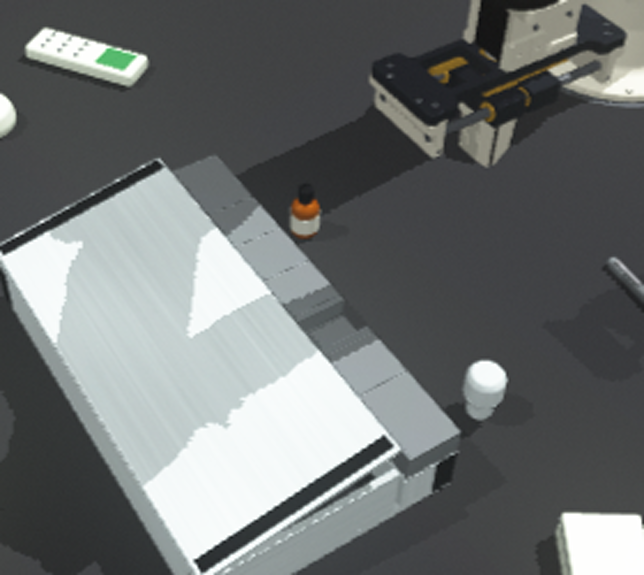

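The lid is up, with an open wedge at (360,490). The notch at (335,320) is deeper, the bystanders haven't moved and the hand is clear of the case.

```bash
python3 -c "
from bench import arm
print(arm.sign_off())"
```

```text
the job is handed in; nothing more can be done
None
```

I swept the rail from its left end, found the notch in the second segment and pressed the catch down to its stop; the last picture shows the lid popped up, the bystanders in view unmoved and the hand clear, and the job is handed in (no verdict was returned).

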